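# Start and drive home the coarse-thread bolt of a papier-mache mould

## Task

The green T-handled bolt is standing proud of its paper-pulp mould, sitting on top of its thread. Turn it backward (anticlockwise from above) until it drops into the thread start, then drive it forward (clockwise) all the way home to its stop, without cross-threading it, and let go. Leave the orange bolt alone, it is already home.

Things in the scene. Friction and masses are not known exactly. Their poses are not given: they have to be found in the camera images.
- green_bar (a point): Centre of the bolt's green grip bar: 64 mm long (along x), 14 wide, 28 tall, gripped across the 14. It turns about its own vertical centre line in a steel collar (60 mm across, top 78 mm above the table) on a 120 mm square mould fixed to the table. Its centre is 121 mm above the table on top of the thread, 108 once dropped, 104 home. Marks on the blue cover: white = thread start, black = home.
- green_turn (a joint): Turn of the green bolt, rad, growing clockwise from above (forward). 0: bar on the white marks; it drops anywhere from the backward stop, -0.2, to 0.15. Starts at 0.5 to 0.85. 1.3: forward stop, home, bar on the black marks. Turned to 1.05 or beyond while still on top of the thread it is cross-threaded. Light friction, under 0.1 N m; stays where left.
- green_sink (a joint): How far the green bolt (0.15 kg) has gone down, m: 0 on top of the thread. At the thread start it drops 0.013 by its own weight, or with the hand that holds it; then it sinks 0.004 more, evenly, as it turns forward from 0.25 to 1.3: 0.017 when home. It must be down 0.011 or more to pass under the thread. It cannot be lifted out.
- orange_turn (a joint): The same angle for the bystander, a like mould whose bolt has an orange bar: already home at about 1.25, its bar's centre 104 mm above the table. Nothing needs doing to it.
Not all that is in view belongs to the job. Leave any yellow look-alike of the part that bears orange_turn alone.

How it is judged:
By the outcome, as a careful person would: the job done as asked, in the order asked, and still so for the second after the job is handed in, with the robot touching nothing.
It also fails if it takes over 38 s, if anything falls off the work surface, if the arm or the gripper's body presses on something with over 40 N, if the wrist force passes 120 N, or if a joint passes its speed limit or range.

## Robot

A 6-joint arm with a two-finger parallel gripper is mounted at the origin on the work surface. World frame = base frame: x ahead of the robot, y to its left, z up, the work surface at z = 0. Lengths are in m, angles in rad, forces in N, time in s.
With the tool pointing down it reaches from about 0.3 to 0.95 m from the base axis. Payload 3.1 kg.
Tool frame: the origin (TCP) lies between the finger pads; the fingertips stand 19 mm ahead of it and the grasp point (between the pads) is the TCP; x points along the fingers, z is the direction in which the jaws open and shut, and the axes are right-handed (so a half turn about x gives the same grasp; the last joint's range is limited). The gripper opens to 85 mm and grips with 20 to 120 N. Pads are 22 mm wide; open, the fingers measure 114 mm over their backs; the gripper's body (76 mm by 85 mm) begins 54 mm behind the grasp point. The pads swing forward as they close: fully open they stand 13 mm farther back than shut.
Start: joints at [-1.2, 0.308, 1.634, -0, 1.2, -0.07], TCP at [0.267, -0.565, 0.25] pointing down, gripper open.
Joint ranges: [-3.06, 3.06], [-0.79, 1.96], [0.05, 2.63], [-1.19, 4.34], [0.05, 2.64], [-2.94, 2.94]. Speed limits (rad/s): [2.79, 2.79, 3.14, 3.14, 3.14, 3.14].

## Interface

Orientations are given as a unit quaternion [x, y, z, w].
In Python, from cell import sensors, cams, sign_off gives the robot as it stands.
- The arm moves only by the shell command python3 -m crank 'ROWS' [OPENING] [FORCE]. ROWS is JSON, a list that holds one entry, the list of rows, each a list of 6 numbers: the shift along the tool's x, y, z scaled (see below), then the turn, a rotation vector about the tool's x, y, z scaled (see below). In form: [[[dx, dy, dz, wx, wy, wz], ...]]. A call has 1 to 8 rows; each row is the pose to reach, as a shift and turn from the pose measured when the call began, along the tool's axes at that moment; what a row does not reach only later rows make up. The controller multiplies each number of a shift by 0.2 m and each number of a turn by pi/2 rad. A row lasts 1/12 s, in which the tool goes at most 41.7 mm and 7.16 degrees, less where a joint would pass 70% of its speed; a pose out of reach is approached as far as the arm can. A call with a number of a shift or a turn outside -1 to 1 is refused whole. A call with a gripper value outside its range is refused whole. OPENING is the gripper command: -1 is shut, 1 is fully open, values between are in proportion, set as the call begins (- or left out, the last holds). The fingers move at their own pace and stop on an object; FORCE is the grip in N (left out, the last holds). Time passes only in rows, so rows that repeat a pose let the fingers close. It gives the time, the measured TCP pose, the force and the opening at its end, in the units of the state.
- sensors.get_state(): the state, without advancing time (a new reading comes with each control period).
- cams.capture(name): name is "side" or "top" or "wrist"; returns the picture (420x560x3 uint8, blue, green, red); there is no depth.
- cams.camera_model(name): a dict with "mtx" (3x3 intrinsics, pixels), "rvec" (rotation vector, rad) and "tvec" (3), from world to camera coordinates, as OpenCV has them; the wrist camera has in their place "hand_eye" (4x4, takes a point from camera to tool coordinates, whose origin is the TCP and whose axes are the tool frame's). Camera axes: x right, y down, z forward; pixel columns grow to the right and rows downward; lengths in m; the calibration is good to about 2 mm. The wrist camera is an equidistant fisheye: a pixel r from the principal point sees the ray r / f radians off the axis. A picture is of the moment at which its call begins: read the wrist's pose just before it. camera_model takes no time and is no camera call.
- sign_off(): hands the job in, once; it reports no verdict.
The state is a dict: "t": time; "joint_positions": joint angles; "qvel": joint speeds; "joint_torque": joint torques, N m; "eef_pos": TCP position; "orientation": TCP orientation; "force": force on the tool from outside, world axes, zero at the start; "torque": the same for the moment, N m; "width": finger opening in m.
Only numpy, scipy, OpenCV 4.12 (cv2) and the standard library are available. Lean on these libraries where they do the work, as an engineer would, in place of code of your own. Each camera call takes 0.05 s, during which the arm holds its last target. There are 200 camera calls.

## Working session

There is one attempt and no reset: what is moved stays moved. The work goes in short steps, Python scripts to look and compute and a shell command to move; the robot and the scene stay as the last step left them, time stands still between calls to the robot, and variables do not carry over. Pictures are saved under pics/ and viewed, about 8 in all and at most 12, crops included, and the job is handed in when it is done.

```bash
mkdir -p pics; ls; python3 - <<'E'
from cell import sensors,cams
import cv2,numpy as np
s=sensors.get_state();print({k:np.round(v,3).tolist() for k,v in s.items()})
for n in("top","side"):
    cv2.imwrite(f"pics/{n}0.png",cams.capture(n)); m=cams.camera_model(n);print(n,{k:np.round(v,3).tolist() for k,v in m.items()})
print(cams.camera_model("wrist"))
E
```

```text
pics
{'t': 0.0, 'joint_positions': [-1.2, 0.309, 1.635, 0.0, 1.2, -0.07], 'qvel': [0.0, -0.0, 0.0, -0.001, -0.001, 0.001], 'joint_torque': [-0.001, -41.525, -27.666, -0.0, 0.01, 0.0], 'eef_pos': [0.266, -0.565, 0.249], 'orientation': [0.379, 0.598, -0.378, 0.597], 'force': [0.046, 0.468, -0.123], 'torque': [-0.011, -0.001, 0.045], 'width': 0.085}
top {'mtx': [[451.416, 0.0, 277.596], [0.0, 451.416, 207.725], [0.0, 0.0, 1.0]], 'rvec': [2.12, -2.154, 0.203], 'tvec': [-0.003, 0.501, 0.914]}
side {'mtx': [[395.491, 0.0, 273.779], [0.0, 395.491, 213.036], [0.0, 0.0, 1.0]], 'rvec': [0.319, -2.615, 1.535], 'tvec': [0.481, 0.17, 0.684]}
{'mtx': array([[325.1922621 ,   0.        , 275.93843304],
       [  0.        , 325.1922621 , 210.48221255],
       [  0.        ,   0.        ,   1.        ]]), 'hand_eye': array([[-2.74934168e-04, -2.91450537e-01,  9.56585861e-01,
        -1.23026127e-01],
       [-6.13190818e-04, -9.56585668e-01, -2.91450654e-01,
         7.40877234e-02],
       [ 9.99999774e-01, -6.66699409e-04,  8.42832918e-05,
         7.89425115e-05],
       [ 0.00000000e+00,  0.00000000e+00,  0.00000000e+00,
         1.00000000e+00]])}
```

View pics/top0.png

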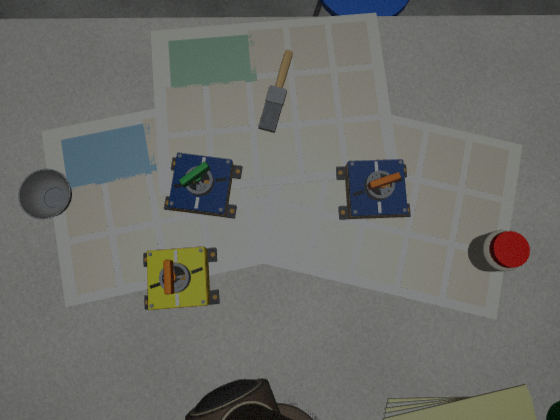

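View pics/side0.png

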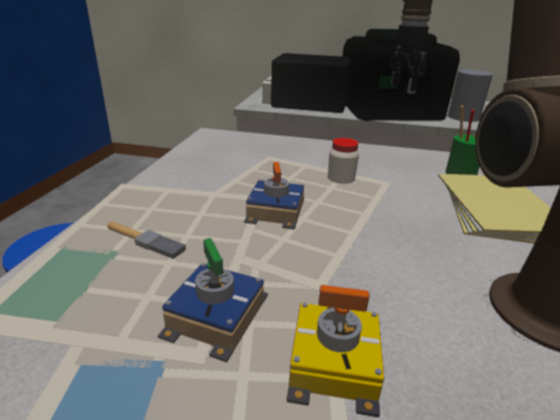

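```bash
cat > h.py <<'E'
import cv2,numpy as np
from cell import cams,sensors
from scipy.spatial.transform import Rotation as R
def bp(n,uv,z):
    m=cams.camera_model(n);Rm=cv2.Rodrigues(np.array(m["rvec"],float))[0];t=np.array(m["tvec"],float).ravel()
    c=-Rm.T@t;d=Rm.T@np.linalg.inv(m["mtx"])@np.array([*uv,1.]);return c+d*(z-c[2])/d[2]
def wbp(uv,z,s):
    m=cams.camera_model("wrist");K=np.array(m["mtx"]);H=np.array(m["hand_eye"])
    p=np.array([uv[0]-K[0,2],uv[1]-K[1,2]]);r=np.hypot(*p);th=r/K[0,0]
    d=np.array([*(p/r*np.sin(th)),np.cos(th)]);Rt=R.from_quat(s["orientation"]).as_matrix()
    c=np.array(s["eef_pos"])+Rt@H[:3,3];d=Rt@H[:3,:3]@d;return c+d*(z-c[2])/d[2]
E
python3 - <<'E'
import cv2
from h import *
i=cv2.imread("pics/top0.png");cv2.imwrite("pics/c1.png",cv2.resize(i[140:230,150:260],None,fx=6,fy=6,interpolation=cv2.INTER_CUBIC))
print(bp("top",(195,176),.135),bp("top",(200,181),.078))
s=sensors.get_state();print(R.from_quat(s["orientation"]).as_matrix().round(3))
E
```

```text
[0.54962943 0.14907149 0.135     ] [0.55323907 0.14831754 0.078     ]
[[-0.001  0.904  0.427]
 [ 0.002  0.427 -0.904]
 [-1.     0.    -0.002]]
```

View pics/c1.png

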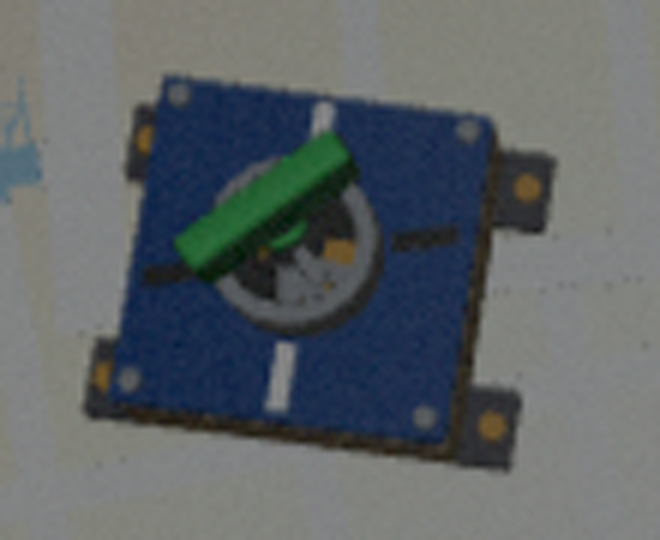

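```bash
cat >> h.py <<'E'
def go(x,y,z,head):  # head: wanted heading (deg) of tool z; prints scaled row
    s=sensors.get_state();M=R.from_quat(s["orientation"]).as_matrix();h=np.radians(head)
    G=np.c_[[0,0,-1],np.cross([np.cos(h),np.sin(h),0],[0,0,-1]),[np.cos(h),np.sin(h),0]]
    d=M.T@(np.array([x,y,z])-s["eef_pos"])/.2;w=R.from_matrix(M.T@G).as_rotvec()/(np.pi/2)
    print("t",round(s["t"],2),"pos",np.round(s["eef_pos"],4),"head",np.degrees(np.arctan2(M[1,2],M[0,2])).round(1),"q6",round(s["joint_positions"][5],2),"F",np.round(s["force"],1),"T",np.round(s["torque"],2),"w",round(s["width"],4),"\nrow",np.round([*d,*w],3).tolist())
E
python3 - <<'E'
from h import *
f=lambda u,v:(150+(u+.5)/6-.5,140+(v+.5)/6-.5)
b=lambda u,v,z:bp("top",f(u,v),z)
hd=lambda p,q:np.degrees(np.arctan2((q-p)[1],(q-p)[0]))
print("bar",b(262,198,.135),hd(b(185,245,.135),b(335,145,.135)))
print("collar",b(299,243,.078))
print("white",hd(b(280,378,.06),b(323,115,.06)),"black",hd(b(155,275,.06),b(425,240,.06)))
E
python3 -m crank '[[[0,1,-0.92,-0.36,0,0],[0,1,-0.92,-0.36,0,0],[0,1,-0.92,-0.36,0,0],[0,1,-0.92,-0.36,0,0],[0,1,-0.92,-0.36,0,0],[0,1,-0.92,-0.36,0,0],[0,1,-0.92,-0.36,0,0],[0,1,-0.92,-0.36,0,0]]]' 1 30
python3 -c "from h import *;go(.552,.149,.23,34)"
```

```text
bar [0.55648458 0.15255617 0.135     ] -55.68211368801848
collar [0.55519534 0.14954278 0.078     ]
white -8.314905126607332 black -83.15948566293525
t: 0.77
eef_pos: [0.3694, -0.3083, 0.2488]
orientation: [0.197, 0.681, -0.194, 0.679]
force: [0.3, -0.2, -0.2]
width: 0.0854
t 0.77 pos [ 0.3694 -0.3083  0.2488] head -32.1 q6 -0.23 F [ 0.3 -0.2 -0.2] T [-0.03 -0.03  0.03] w 0.0854 
row [0.105, 2.422, -0.441, -0.734, -0.001, -0.004]
```

```bash

python3 -m crank '[[[0,1,-0.18,-0.3,0,0],[0,1,-0.18,-0.3,0,0],[0,1,-0.18,-0.3,0,0],[0,1,-0.18,-0.3,0,0],[0,1,-0.18,-0.3,0,0],[0,1,-0.18,-0.3,0,0]]]' >/dev/null
python3 -c "from h import *;go(.555,.15,.23,34)"
```

```text
t 1.27 pos [ 0.4469 -0.1144  0.2497] head -4.7 q6 -0.27 F [-0.6 -0.   0. ] T [-0.01  0.02  0.01] w 0.0856 
row [0.109, 1.361, 0.43, -0.43, 0.001, -0.005]
```

```bash

python3 -m crank '[[[0,1,0.32,-0.43,0,0],[0,1,0.32,-0.43,0,0],[0,1,0.32,-0.43,0,0],[0,1,0.32,-0.43,0,0],[0,1,0.32,-0.43,0,0],[0,1,0.32,-0.43,0,0],[0,1,0.32,-0.43,0,0]]]' >/dev/null
python3 -c "from h import *;go(.555,.15,.23,34)"
```

```text
t 1.85 pos [0.5283 0.0811 0.251 ] head 34.2 q6 -0.53 F [-0.1  0.1  0.2] T [-0.05 -0.    0.01] w 0.0852 
row [0.108, 0.209, 0.304, 0.002, 0.003, -0.004]
```

```bash

python3 -m crank '[[[0.1,0.21,0.305,0,0,0],[0.1,0.21,0.305,0,0,0],[0.1,0.21,0.305,0,0,0],[0.1,0.21,0.305,0,0,0],[0.1,0.21,0.305,0,0,0]]]' >/dev/null
python3 - <<'E'
from h import *
go(.555,.15,.125,34)
i=cams.capture("wrist");cv2.imwrite("pics/w1.png",i)
E
```

```text
t 2.27 pos [0.5547 0.1483 0.231 ] head 34.1 q6 -0.42 F [ 0.2 -0.1  0.6] T [0.03 0.03 0.  ] w 0.0856 
row [0.53, 0.003, 0.005, 0.001, 0.002, -0.004]
```

View pics/w1.png

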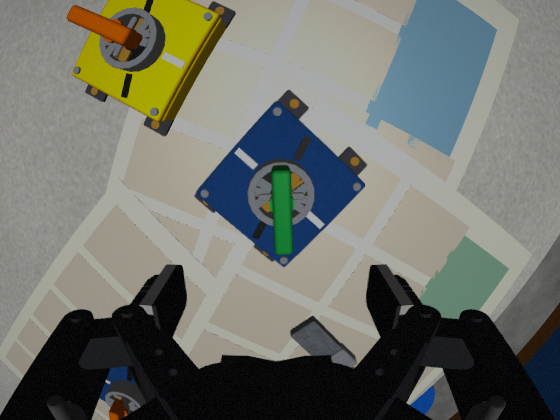

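```bash
python3 - <<'E'
from h import *
s=sensors.get_state()
i=cv2.imread("pics/w1.png")
cv2.imwrite("pics/w1c.png",cv2.resize(i[140:280,190:370],None,fx=4,fy=4,interpolation=cv2.INTER_CUBIC))
print("collar",wbp((281,194),.078,s))
for p in((281,168),(284,254)):print(wbp(p,.135,s))
E
```

```text
collar [0.55530264 0.15579163 0.078     ]
[0.53633665 0.18180262 0.135     ]
[0.57416992 0.1302906  0.135     ]
```

View pics/w1c.png

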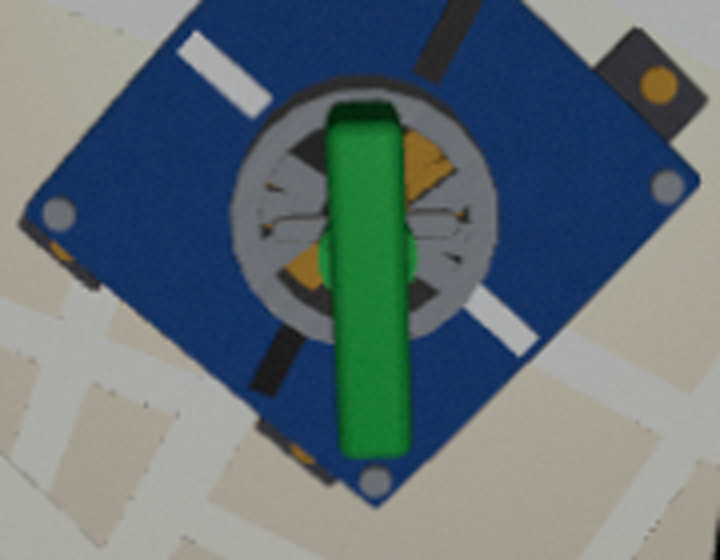

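```bash

python3 -m crank '[[[0.3,0.02,0.02,-0.017,0,0],[0.4,0.02,0.02,-0.017,0,0],[0.48,0.02,0.02,-0.017,0,0],[0.535,0.02,0.02,-0.017,0,0],[0.535,0.02,0.02,-0.017,0,0],[0.535,0.02,0.02,-0.017,0,0]]]' 1 30 >/dev/null
python3 -c "from h import *;go(.5557,.154,.123,36)"
python3 -m crank '[[[0,0,0,0,0,0],[0,0,0,0,0,0],[0,0,0,0,0,0],[0,0,0,0,0,0],[0,0,0,0,0,0],[0,0,0,0,0,0],[0,0,0,0,0,0],[0,0,0,0,0,0]]]' -1 30 
python3 -c "from h import *;go(.5557,.154,.123,36)"
```

```text
t 2.82 pos [0.5563 0.1535 0.1252] head 35.5 q6 -0.44 F [1.1 0.3 0.4] T [-0.03  0.04 -0.02] w 0.0852 
row [0.011, 0.004, -0.001, -0.005, 0.003, -0.004]
t: 3.48
eef_pos: [0.5567, 0.1537, 0.1257]
orientation: [-0.213, 0.672, 0.218, 0.674]
force: [0.3, 0.7, 2.6]
width: 0.0132
t 3.48 pos [0.5567 0.1537 0.1257] head 35.5 q6 -0.44 F [0.3 0.7 2.6] T [ 0.04  0.19 -0.01] w 0.0132 
row [0.013, 0.004, -0.003, -0.005, 0.003, -0.004]
```

```bash

python3 -m crank '[[[0,0,0,-0.07,0,0],[0,0,0,-0.14,0,0],[0,0,0,-0.21,0,0],[0,0,0,-0.28,0,0],[0,0,0,-0.35,0,0],[0,0,0,-0.42,0,0],[0,0,0,-0.49,0,0],[0,0,0,-0.53,0,0]]]'
python3 -m crank '[[[0,0,0,0,0,0],[0,0,0,0,0,0],[0,0,0,0,0,0]]]' >/dev/null
python3 -c "from h import *;go(.5557,.154,.123,82)"
```

```text
t: 4.15
eef_pos: [0.557, 0.1545, 0.1254]
orientation: [-0.469, 0.525, 0.473, 0.53]
force: [1.6, 2.1, -1.4]
width: 0.0135
t 4.4 pos [0.557  0.1546 0.1251] head 83.4 q6 -1.27 F [ 0.9  0.8 -2.2] T [-0.01 -0.11  0.07] w 0.0132 
row [0.01, 0.006, -0.004, 0.015, 0.006, 0.0]
```

```bash

python3 -m crank '[[[0.02,0,0,0,0,0],[0.035,0,0,0,0,0],[0.05,0,0,0,0,0],[0.065,0,0,0,0,0],[0.065,0,0,0,0,0],[0.065,0,0,0,0,0]]]'
python3 - <<'E'
from h import *
go(.5557,.154,.112,82)
a=cams.capture("top")[140:230,150:260];b=cams.capture("side")[210:330,150:290]
w=cams.capture("wrist")[140:420]
o=np.hstack([cv2.resize(a,(400,330)),cv2.resize(b,(385,330))]);cv2.imwrite("pics/d1.png",o)
E
```

```text
t: 4.9
eef_pos: [0.5571, 0.1547, 0.1127]
orientation: [-0.468, 0.526, 0.472, 0.53]
force: [-0.4, 0.5, 3.7]
width: 0.0134
t 4.9 pos [0.5571 0.1547 0.1127] head 83.4 q6 -1.27 F [-0.4  0.5  3.7] T [-0.15  0.34 -0.01] w 0.0134 
row [0.003, 0.007, -0.004, 0.015, 0.006, 0.0]
```

View pics/d1.png

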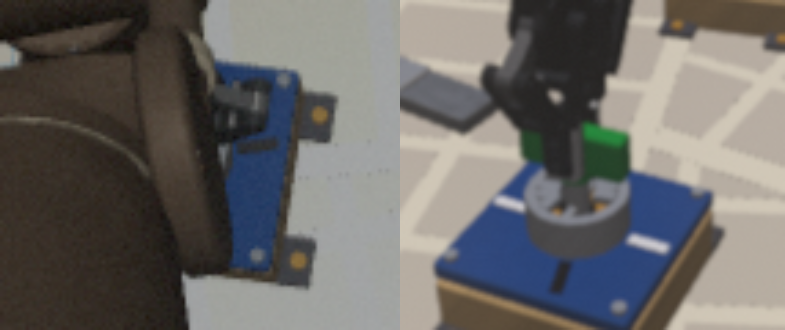

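```bash

python3 -m crank '[[[0,0,0,0,0,0],[0,0,0,0,0,0],[0,0,0,0,0,0],[0,0,0,0,0,0],[0,0,0,0,0,0]]]' 0 30
python3 - <<'E'
from h import *
i=cams.capture("side");m=cams.camera_model("side")
i=cv2.resize(i[210:330,150:290],None,fx=5,fy=5,interpolation=cv2.INTER_CUBIC)
h=np.radians(-6.6);u=np.array([np.cos(h),np.sin(h)]);v=np.array([-u[1],u[0]]);c=np.array([.5557,.154])
for zc,col in((.108,(0,0,255)),(.121,(0,255,255))):
    P=np.array([[*(c+a*.032*u+b*.007*v),zc+k*.014] for a in(-1,1) for b in(-1,1) for k in(-1,1)])
    p=cv2.projectPoints(P,np.array(m["rvec"],float),np.array(m["tvec"],float),m["mtx"],None)[0][:,0]
    for q in p: cv2.circle(i,tuple(int(x) for x in (q-[150,210]+.5)*5),4,col,1)
cv2.imwrite("pics/d2.png",i)
E
```

```text
t: 5.47
eef_pos: [0.5569, 0.1546, 0.1123]
orientation: [-0.468, 0.526, 0.472, 0.53]
force: [0.0, 1.0, 0.5]
width: 0.0424
```

View pics/d2.png

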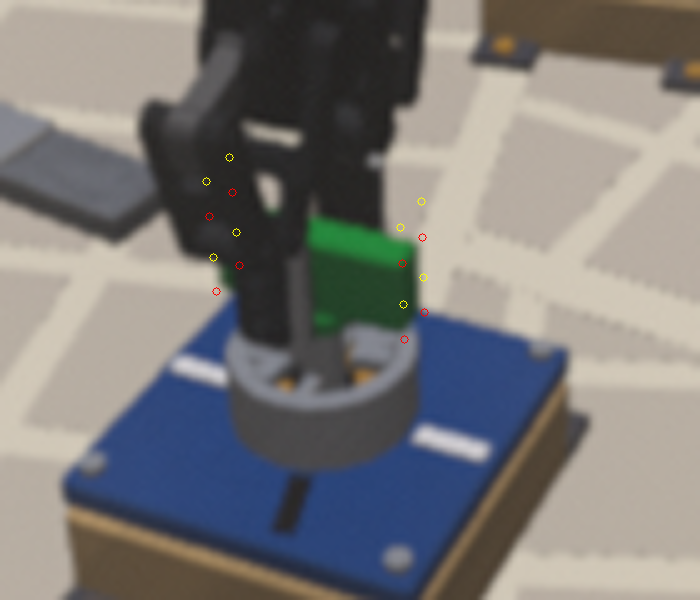

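```bash

python3 - <<'E'
from h import *
full=cams.capture("side");m=cams.camera_model("side")
def pr(P): return cv2.projectPoints(np.array(P,float),np.array(m["rvec"],float),np.array(m["tvec"],float),m["mtx"],None)[0][:,0]
i=cv2.resize(full[210:330,150:290],None,fx=5,fy=5,interpolation=cv2.INTER_CUBIC)
c=np.array([.5557,.154])
p=pr([[*(c+.03*np.array([np.cos(t),np.sin(t)])),.078] for t in np.linspace(0,6.28,60)])
for q in p: cv2.circle(i,tuple(int(x) for x in (q-[150,210]+.5)*5),2,(0,0,255),-1)
# green profile along column just left of the right end
hsv=cv2.cvtColor(full,cv2.COLOR_BGR2HSV);k=(hsv[...,0]>45)&(hsv[...,0]<75)&(hsv[...,1]>100)
for x in range(214,234,2):
    y=np.flatnonzero(k[215:285,x])+215
    if len(y): print(x,y.min(),y.max(),[int(v) for v in full[y.min():y.max()+1,x,1]])
for hd in(-4,-6.6,-9):
  h=np.radians(hd);u=np.array([np.cos(h),np.sin(h)]);v=np.array([-u[1],u[0]])
  for zc in(.108,.121):print(hd,zc,[(a,b,kk,*pr([[*(c+a*.032*u+b*.007*v),zc+kk*.014]])[0].round(1)) for a in(-1,1) for b in(-1,1) for kk in(-1,1) if pr([[*(c+a*.032*u+b*.007*v),zc]])[0][0]>220])
cv2.imwrite("pics/d3.png",i)
E
```

```text
214 253 275 [80, 114, 133, 135, 134, 127, 108, 84, 69, 68, 67, 67, 68, 66, 66, 65, 66, 64, 67, 79, 96, 91, 73]
216 254 275 [100, 130, 136, 135, 131, 117, 95, 74, 68, 67, 68, 67, 67, 67, 67, 66, 66, 66, 69, 81, 81, 68]
218 254 273 [80, 114, 133, 135, 134, 125, 107, 83, 69, 67, 68, 66, 67, 67, 66, 65, 66, 65, 65, 64]
220 255 272 [103, 132, 136, 135, 130, 117, 94, 74, 67, 67, 67, 66, 68, 66, 67, 66, 65, 65]
222 255 273 [86, 120, 134, 135, 133, 125, 106, 83, 68, 68, 68, 68, 67, 67, 66, 66, 66, 65, 67]
224 256 273 [104, 131, 137, 136, 130, 117, 93, 73, 68, 68, 67, 69, 67, 67, 67, 67, 66, 66]
226 257 273 [125, 134, 136, 133, 125, 106, 82, 70, 67, 69, 67, 67, 67, 66, 66, 66, 65]
228 258 274 [136, 135, 137, 130, 115, 91, 73, 68, 67, 67, 68, 67, 66, 68, 66, 66, 66]
230 258 274 [139, 133, 128, 120, 105, 84, 68, 64, 64, 64, 64, 66, 65, 65, 64, 65, 66]
232 259 260 [121, 104]
-4 0.108 [(-1, -1, -1, np.float64(234.5), np.float64(271.3)), (-1, -1, 1, np.float64(234.1), np.float64(256.4)), (-1, 1, -1, np.float64(231.0), np.float64(276.8)), (-1, 1, 1, np.float64(230.5), np.float64(261.7))]
-4 0.121 [
[... 363 characters left out ...]
7.3)), (-1, 1, 1, np.float64(229.9), np.float64(262.2))]
-6.6 0.121 [(-1, -1, -1, np.float64(234.2), np.float64(265.1)), (-1, -1, 1, np.float64(233.7), np.float64(249.8)), (-1, 1, -1, np.float64(230.2), np.float64(270.4)), (-1, 1, 1, np.float64(229.7), np.float64(255.0))]
-9 0.108 [(-1, -1, -1, np.float64(234.1), np.float64(272.5)), (-1, -1, 1, np.float64(233.7), np.float64(257.5)), (-1, 1, -1, np.float64(229.9), np.float64(277.8)), (-1, 1, 1, np.float64(229.3), np.float64(262.7))]
-9 0.121 [(-1, -1, -1, np.float64(233.9), np.float64(265.6)), (-1, -1, 1, np.float64(233.5), np.float64(250.4)), (-1, 1, -1, np.float64(229.6), np.float64(270.8)), (-1, 1, 1, np.float64(229.1), np.float64(255.4))]
```

View pics/d3.png

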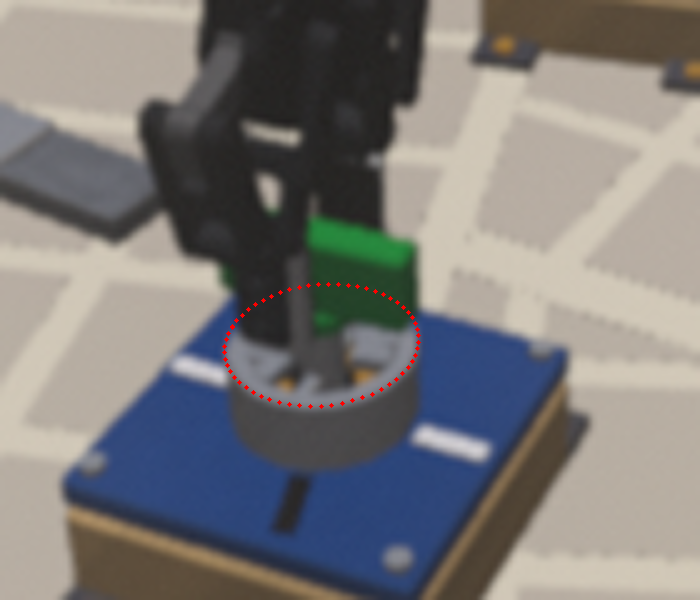

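```bash

python3 -m crank '[[[0,0,0,0,0,0],[0,0,0,0,0,0],[0,0,0,0,0,0],[0,0,0,0,0,0],[0,0,0,0,0,0]]]' -1 30
python3 -m crank '[[[0,0,0,0.07,0,0],[0,0,0,0.14,0,0],[0.001,0,0,0.21,0,0],[0.003,0,0,0.28,0,0],[0.005,0,0,0.35,0,0],[0.007,0,0,0.42,0,0],[0.009,0,0,0.49,0,0],[0.011,0,0,0.56,0,0]]]'
python3 -c "from h import *;go(.5569,.1546,.108,7)"
```

```text
t: 5.98
eef_pos: [0.557, 0.1547, 0.1124]
orientation: [-0.468, 0.526, 0.472, 0.53]
force: [-0.0, 1.7, 0.4]
width: 0.0133
t: 6.65
eef_pos: [0.5566, 0.1539, 0.1102]
orientation: [-0.197, 0.678, 0.202, 0.679]
force: [-1.4, -2.2, 1.7]
width: 0.0136
t 6.65 pos [0.5566 0.1539 0.1102] head 32.7 q6 -0.39 F [-1.4 -2.2  1.7] T [-0.45  0.14  0.05] w 0.0136 
row [0.011, 0.002, 0.003, 0.286, 0.002, -0.004]
```

```bash

python3 -m crank '[[[0.002,0,0,0.07,0,0],[0.004,0,0,0.14,0,0],[0.006,0,0,0.2,0,0],[0.008,0,0,0.25,0,0],[0.01,0,0,0.28,0,0],[0.01,0,0,0.28,0,0]]]' >/dev/null
python3 -c "from h import *;go(.5566,.1539,.108,7)"
python3 -m crank '[[[0.001,0,0,0.02,0,0],[0.001,0,0,0.04,0,0],[0.001,0,0,0.04,0,0]]]' >/dev/null
python3 -c "from h import *;go(.5566,.1539,.108,7)"
```

```text
t 7.15 pos [0.5561 0.1537 0.1085] head 7.5 q6 0.05 F [-1.6 -0.6  3. ] T [-0.27  0.36 -0.06] w 0.0135 
row [0.002, 0.001, 0.002, 0.006, -0.0, -0.004]
t 7.4 pos [0.5561 0.1536 0.1085] head 4.2 q6 0.11 F [-1.7  1.7  2.6] T [-0.1   0.24  1.  ] w 0.0133 
row [0.003, 0.001, 0.003, -0.031, -0.0, -0.003]
```

```bash

python3 -m crank '[[[0,0,0,0,0,0],[0,0,0,0,0,0],[0,0,0,0,0,0],[0,0,0,0,0,0],[0,0,0,0,0,0],[0,0,0,0,0,0]]]' 1 >/dev/null
python3 -m crank '[[[-0.1,0,0,0,0,0],[-0.2,0,0,0,0,0],[-0.4,0,0,0,0,0],[-0.6,0,0,0,0,0],[-0.6,0,0,0,0,0],[-0.6,0,0,0,0,0]]]'
python3 - <<'E'
from h import *
s=sensors.get_state();w=cams.capture("wrist");cv2.imwrite("pics/wf.png",w)
b=cams.capture("side")[210:330,150:290]
o=np.hstack([cv2.resize(w,(400,300)),cv2.resize(b,(350,300))]);cv2.imwrite("pics/f.png",o)
E
```

```text
t: 8.4
eef_pos: [0.5588, 0.1535, 0.2324]
orientation: [-0.023, 0.704, 0.028, 0.709]
force: [0.1, -1.0, -0.1]
width: 0.0857
```

View pics/f.png

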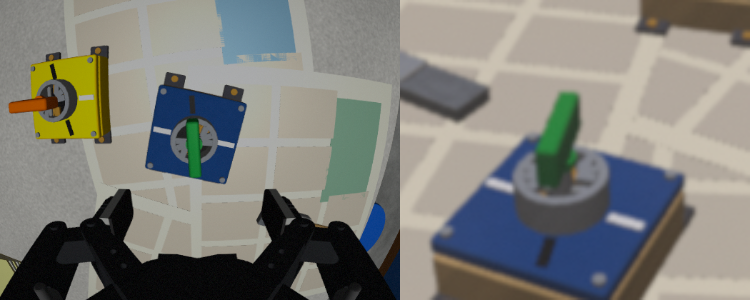

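```bash

python3 - <<'E'
from h import *
i=cv2.imread("pics/wf.png")
cv2.imwrite("pics/wfc.png",cv2.resize(i[110:270,195:355],None,fx=3.75,fy=3.75,interpolation=cv2.INTER_CUBIC))
full=cams.capture("side");m=cams.camera_model("side")
def pr(P): return cv2.projectPoints(np.array(P,float),np.array(m["rvec"],float),np.array(m["tvec"],float),m["mtx"],None)[0][:,0]
hsv=cv2.cvtColor(full,cv2.COLOR_BGR2HSV);k=((hsv[...,0]>45)&(hsv[...,0]<75)&(hsv[...,1]>100))[215:300,180:250]
ys,xs=np.nonzero(k);print("seen x",xs.min()+180,xs.max()+180,"y",ys.min()+215,ys.max()+215)
for hd in(-80,-83,-86):
  h=np.radians(hd);u=np.array([np.cos(h),np.sin(h)]);v=np.array([-u[1],u[0]])
  for zc in(.104,.108,.121):
    q=pr([[*(np.array([.5557,.154])+a*.032*u+b*.007*v),zc+c*.014] for a in(-1,1) for b in(-1,1) for c in(-1,1)]);print(hd,zc,q.min(0).round(1),q.max(0).round(1))
E
```

```text
seen x 205 220 y 247 282
-80 0.104 [203.7 245. ] [221.6 285.6]
-80 0.108 [203.5 242.9] [221.5 283.4]
-80 0.121 [203. 236.] [221.2 276.4]
-83 0.104 [202.6 245. ] [222.6 285.6]
-83 0.108 [202.5 242.9] [222.5 283.5]
-83 0.121 [201.9 235.9] [222.2 276.5]
-86 0.104 [201.6 245. ] [223.5 285.7]
-86 0.108 [201.4 242.8] [223.4 283.5]
-86 0.121 [200.8 235.9] [223.1 276.5]
```

View pics/wfc.png

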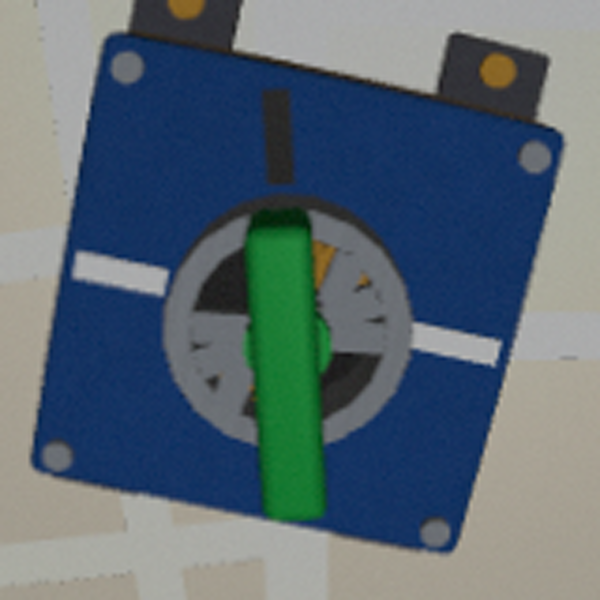

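```bash
python3 -c "from cell import sign_off;print(sign_off())"
```

```text
the job is handed in; nothing more can be done
None
```

The green bolt is home and released, and I've handed the job in at about 8.5 s on the robot's clock (limit 38 s). The hand-in reports no verdict.

- **Backward turn:** I gripped the bar at a turn of about 0.8 rad and turned it anticlockwise to about 0. I lowered it 13 mm and briefly let go. The side view then put the bar at its dropped height, 108 mm.
- **Forward turn:** I gripped it again and turned it clockwise until it met the stop at about 1.3 rad. The wrist torque rose to about 1 N m there, and the forces read at the end of each move stayed under 4 N.
- **Last checks:** After release, the bar lies on the black marks to within about 2°. In the side view its height fits home (104 mm) much better than on top of the thread. The top edge was about 2 px and the bottom edge about 3 px off the prediction, so that view cannot separate 104 mm from 108 mm. The stop torque and the black marks are what show it is home.
- **One disagreement:** The top and wrist cameras differed by about 3–6 mm on the bolt's y position. I went with a value close to the wrist camera's, and the grip was clean.

The orange bolt and the yellow look-alike were not touched, and the arm is clear above the mould with the gripper open.

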